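# Close the pipette tip boxes

## Robot

A 6-joint arm with a two-finger parallel gripper is mounted at the origin on a cart in front of the work surface, level with it; the furniture and walls round the work are solid. World frame = base frame: x ahead of the robot, y to its left, z up, the work surface at z = 0. Lengths are in m, angles in rad, forces in N, time in s.
With the tool pointing down it reaches from about 0.375 to 0.9 m from the base axis. Payload 3.1 kg.
Tool frame: the origin (TCP) lies on the centre line of the jaws, within the pads' length; the fingertips stand robot.nose_length ahead of it and the grasp point (between the pads) lies 6 mm ahead of it (robot.nose_length is the distance from the TCP to the fingertips, in m); z points along the fingers, y is the line along which they close (so a half turn about z gives the same grasp; the last joint's range is limited). The gripper opens to 87 mm and grips with 3 to 60 N. Pads are 19 mm wide; open, the fingers measure 117 mm over their backs; the gripper's body (75 mm by 190 mm) begins 51 mm behind the grasp point.
Start: joints at [-1.292, 0.527, 1.433, -0, 1.181, -0.178], TCP at [0.276, -0.561, 0.248] pointing down, gripper open.
Joint ranges: [-3.08, 3.08], [-0.75, 2.2], [0.22, 2.44], [-1.43, 4.57], [0, 2.65], [-2.85, 2.85]. Speed limits (rad/s): [2.79, 2.79, 3.14, 3.14, 3.14, 3.14].

## Interface

Orientations are given as a unit quaternion [x, y, z, w].
In Python, from rig import robot gives the robot as it stands.
- The arm moves only by the shell command python3 -m crank 'ROWS' [FORCE]. ROWS is JSON, one flat list of numbers, 7 for each row, row after row: the shift along the tool's x, y, z in mm, then the turn, a rotation vector about the tool's x, y, z in degrees, then the closure in counts, from 0 (fully open) to 255 (shut). In form: [x, y, z, ax, ay, az, fingers, x, y, z, ax, ay, az, fingers, ...]. A call has exactly 5 rows; each row is the pose to reach, as a shift and turn from the pose commanded when the call began, along the tool's axes at that moment; what a row does not reach only later rows make up. A row lasts 1/12 s, in which the tool goes at most 41.7 mm and 7.16 degrees, less where a joint would pass 70% of its speed; a pose out of reach is approached as far as the arm can. A call with a gripper value outside its range is refused whole. The fingers move at their own pace and stop on an object; FORCE is the grip in N (left out, the last holds). Time passes only in rows, so rows that repeat a pose let the fingers close, or fill a call up. It gives the time, the measured TCP pose, the force, the opening and the grip force at its end, in the units of the state.
- robot.get_obs(): the state, without advancing time (a new reading comes with each control period).
- robot.camera(name): name is "side" or "top"; returns a dict with "pixels" (480x640x3 uint8, red, green, blue), "intrinsics" (3x3 intrinsics, pixels), "extrinsics" (4x4, takes a point from camera to world coordinates). Camera axes: x right, y down, z forward; pixel columns grow to the right and rows downward; lengths in m; the calibration is good to about 2 mm. A picture is of the moment at which its call begins. There is no depth.
- robot.hand_in(): hands the job in; it is judged then, once.
The state is a dict: "time": time; "q": joint angles; "joint_velocities": joint speeds; "joint_torque": joint torques, N m; "position": TCP position; "tool_rot": TCP orientation; "ft_force": force on the tool from outside, world axes, zero at the start; "moment": the same for the moment, N m; "grip_width": finger opening in m; "grip_force": force on a finger pad.
Only numpy, scipy, OpenCV 4.12 (cv2) and the standard library are available. Lean on these libraries where they do the work, as an engineer would, in place of code of your own. Each camera call takes 0.05 s, during which the arm holds its last target. There are 200 camera calls.

## Task

Two pipette tip boxes on the bench have been left open, their lids half or fully up. Push both lids fully shut with the fingertips, gently and in either order, leaving the boxes where they stand. Do not pick anything up, and leave everything else undisturbed.

Things in the scene. Friction and masses are not known exactly. Their poses are not given: they have to be found in the camera images.
- tall_box: The taller of the two open pipette tip boxes: blue base full of tips, 88 mm deep (x), 124 mm wide (y), 50 mm high, with a clear hinged lid; 95 mm high when shut. Loose, about 0.4 kg: slides under a sideways push of 2 N. Origin under the base's centre, z up; +x points to the hinged side, -x to the front. The lower box stands elsewhere.
- tall_box_lid (a joint): Lid angle, rad: 0 shut, 1.57 swung up a quarter turn, 1.83 back stop; turns about the box's y through the hinge point. Lid: thin shell, 88 mm hinge to front, 124 mm wide, 45 mm deep. At 1.57 its flat outer top is upright, facing the box's +x, 45 mm beyond the hinge. Light stiff hinge (about 0.3 N at the front edge, more if fast): it stays where it is left; push it all the way.
- tall_box_hinge (a point): Middle of the hinge line of the taller box, 46 mm from the box origin along its +x and 50 mm up; does not move with the lid.
- tall_box_rim (a point): Middle of the front edge of the taller box's flat outer lid top, moving with the lid: when shut 44 mm from the box origin along its -x and 95 mm up; the lid top is flat from here back to above the hinge.
- low_box: The lower of the two open pipette tip boxes: blue base full of tips, 88 mm deep (x), 124 mm wide (y), 50 mm high, with a clear hinged lid; 84 mm high when shut. Loose, about 0.4 kg: slides under a sideways push of 2 N. Origin under the base's centre, z up; +x points to the hinged side, -x to the front. The taller box stands elsewhere.
- low_box_lid (a joint): Lid angle, rad: 0 shut, 1.57 swung up a quarter turn, 1.83 back stop; turns about the box's y through the hinge point. Lid: thin shell, 88 mm hinge to front, 124 mm wide, 34 mm deep. At 1.57 its flat outer top is upright, facing the box's +x, 34 mm beyond the hinge. Light stiff hinge (about 0.3 N at the front edge, more if fast): it stays where it is left; push it all the way.
- low_box_hinge (a point): Middle of the hinge line of the lower box, 46 mm from the box origin along its +x and 50 mm up; does not move with the lid.
- low_box_rim (a point): Middle of the front edge of the lower box's flat outer lid top, moving with the lid: when shut 44 mm from the box origin along its -x and 84 mm up; the lid top is flat from here back to above the hinge.
- amber_bottle: brown glass bottle with a black cap, upright, 53 mm wide, 115 mm tall, loose; origin under its centre. A bystander.
- dish: shut round petri dish, 62 mm wide, 16 mm high, loose; origin under its centre. A bystander.
- centrifuge_tube: 15 ml centrifuge tube with a blue cap lying on its side, 114 mm long, 21 mm thick, loose; origin under its middle. A bystander.
- timer: small white bench timer, 62 x 68 mm, 20 mm high, loose; origin under its centre. A bystander.
- small_rack: blue micro-tube rack, 66 x 105 mm, 33 mm high, loose; origin under its centre. A bystander.
- weigh_boat: white square weighing boat, 68 x 68 mm, 16 mm high, loose; origin under its centre. A bystander.
- under_shelf_edge (a point): Point on the bench top straight below the front edge of the long fixed overhead shelf, whose underside is 0.58 m above the bench. The edge runs along world y through this point's x, and the shelf lies beyond it (greater x). Keep forearm and wrist in front of it, above all when crossing from one box to the other.
Not all that is in view belongs to the job. What is shaped like the tall_box but purple is not meant.

How it is judged:
By the outcome, as a careful person would: the job done as asked, in the order asked, and still so for the second after the job is handed in, with the robot touching nothing.
It also fails if it takes over 58 s, if anything falls off the work surface, if the arm or the gripper's body presses on something with over 40 N, if the wrist force passes 120 N, or if a joint passes its speed limit or range.

## Working session

There is one attempt and no reset: what is moved stays moved. The work goes in short steps, Python scripts to look and compute and a shell command to move; the robot and the scene stay as the last step left them, time stands still between calls to the robot, and variables do not carry over. Pictures are saved under pics/ and viewed, at most 10 in all, crops included, and the job is handed in when it is done.

```bash
mkdir -p pics; ls; python3 - <<'E'
from rig import robot
import cv2,numpy as np
print(robot.nose_length, robot.get_obs())
for n in("side","top"):
    c=robot.camera(n); cv2.imwrite(f"pics/{n}0.png",c["pixels"][...,::-1]); np.savez(f"pics/{n}0.npz",**c)
    print(n,c["intrinsics"].tolist(),np.round(c["extrinsics"],3).tolist())
E
```

```text
pics
0.025 {'time': 0.0, 'q': array([-1.29151582e+00,  5.28441706e-01,  1.43389631e+00,  2.32608423e-05,
        1.18138843e+00, -1.78487301e-01]), 'joint_velocities': array([-0.0012675 , -0.00113042, -0.00030061, -0.0007692 ,  0.00148276,
        0.00127473]), 'joint_torque': array([-1.44059363e-04, -4.40043354e+01, -1.76594746e+01,  6.33219467e-02,
        5.83412696e-02, -1.84262744e-04]), 'position': array([ 0.27606722, -0.55997385,  0.24658851]), 'tool_rot': array([ 9.73920684e-01,  2.26886235e-01, -4.30038929e-05, -1.06608407e-03]), 'ft_force': array([ 0.96010625, -1.40875462,  0.83065467]), 'moment': array([-0.01423159, -0.04195154, -0.02637056]), 'grip_force': 0.0, 'grip_width': 0.08670778764852931}
side [[578.308616286294, 0.0, 317.57470158585846], [0.0, 578.308616286294, 240.10721304445818], [0.0, 0.0, 1.0]] [[0.923, -0.19, 0.333, -0.142], [-0.384, -0.444, 0.81, -1.348], [-0.006, -0.876, -0.483, 0.953], [0.0, 0.0, 0.0, 1.0]]
top [[444.1006234511472, 0.0, 319.5505639332681], [0.0, 444.1006234511472, 243.5967877489057], [0.0, 0.0, 1.0]] [[0.025, -0.989, 0.143, 0.254], [-1.0, -0.023, 0.02, 0.067], [-0.016, -0.144, -0.989, 1.339], [0.0, 0.0, 0.0, 1.0]]
```

View pics/side0.png

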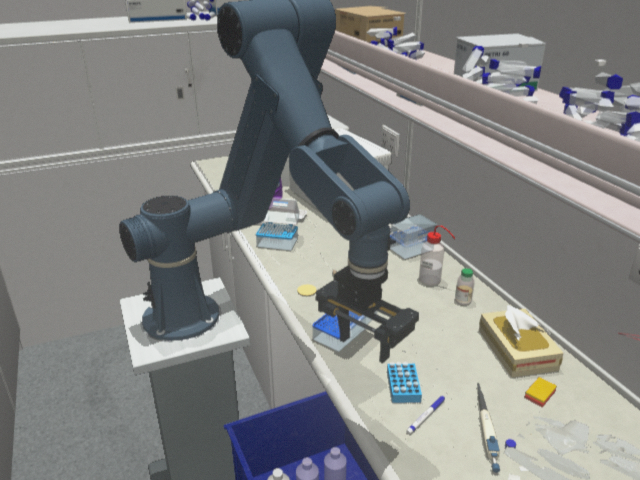

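View pics/top0.png

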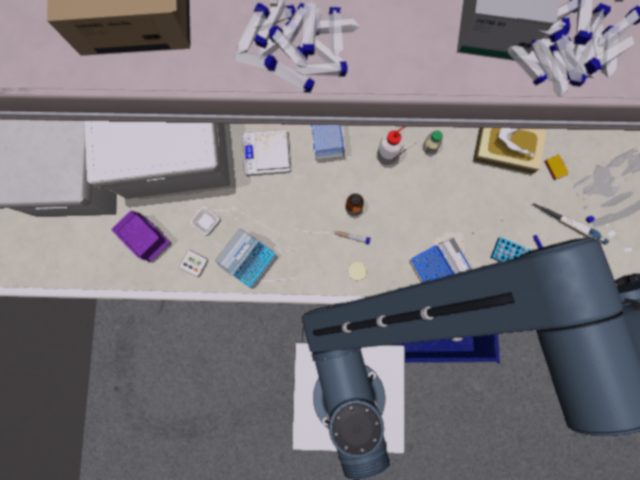

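The side view shows one open box at about (278,230) and another half hidden by the gripper at about (335,330). The top view shows them at (246,258) and (440,262), with the purple decoy at (142,235). I'll zoom in.

```bash
python3 - <<'E'
import cv2,numpy as np
t=cv2.imread("pics/top0.png");s=cv2.imread("pics/side0.png")
f=lambda im,r,c:cv2.resize(im[r:r+75,c:c+100],(400,300),interpolation=cv2.INTER_CUBIC)
cv2.imwrite("pics/crop.png",np.vstack([np.hstack([f(t,220,200),f(t,220,395)]),np.hstack([f(s,190,230),f(s,290,300)])]))
E
```

```text
(no output)
```

View pics/crop.png

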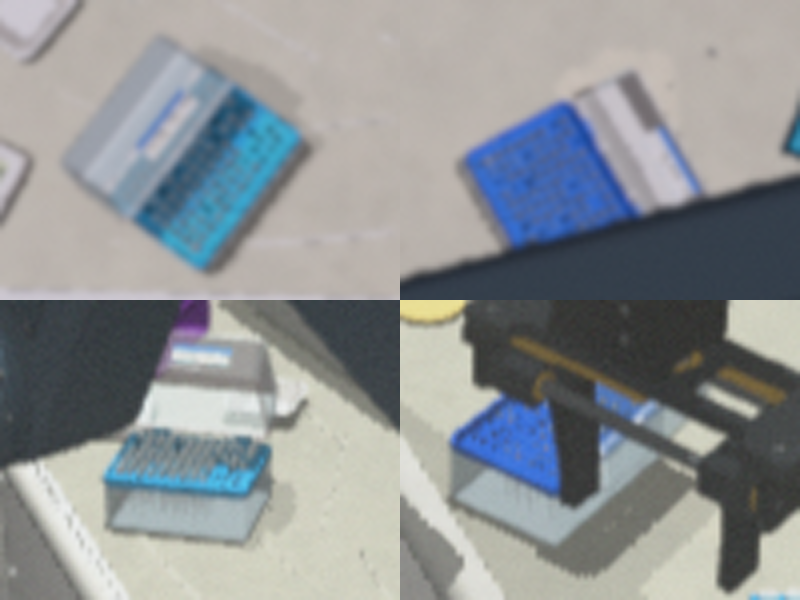

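Box A (left, cyan) has its hinge to the upper left and its lid partly up, with the labelled front wall visible. Box B (right, dark blue) has its hinge to the upper right and its lid further back. I'll measure both by ray casting.

```bash
cat > h.py <<'E'
import numpy as np,cv2
def load(f): 
    d=np.load(f); return d["pixels"],d["intrinsics"],d["extrinsics"]
def ray(c,u,v):
    _,K,E=c; d=E[:3,:3]@np.linalg.inv(K)@np.array([u,v,1.]); return E[:3,3],d/np.linalg.norm(d)
def plane(c,u,v,z):
    o,d=ray(c,u,v); return o+d*(z-o[2])/d[2]
def tri(c1,p1,c2,p2):
    a,d=ray(c1,*p1); b,e=ray(c2,*p2)
    s=np.linalg.lstsq(np.c_[d,-e],b-a,rcond=None)[0]; P,Q=a+s[0]*d,b+s[1]*e
    return (P+Q)/2,np.linalg.norm(P-Q)
def proj(c,P):
    _,K,E=c; p=K@(E[:3,:3].T@(np.array(P)-E[:3,3])); return p[:2]/p[2]
E
python3 - <<'E'
from h import *
np.set_printoptions(precision=4,suppress=True)
t,s=load("pics/top0.npz"),load("pics/side0.npz")
T=lambda x,y,c0:(c0+x/4,220+y/4)
print("A front",plane(t,*T(303,135,200),.05),plane(t,*T(205,270,200),.05))
# side crop A: front corners of base top (105,480-300),(250,492-300)
for p in[(105,180),(250,192)]: print("A side front",plane(s,230+p[0]/4,190+p[1]/4,.05))
for p in[(107,228),(240,243)]: print("A side bottom",plane(s,230+p[0]/4,190+p[1]/4,0.))
S=lambda x,y:(230+x/4,190+(y-300)/4)
print("A rim R",tri(t,T(205,65,200),s,S(265,345)))
print("A lip R",tri(t,T(235,85,200),s,S(275,378)))
print("A lip L",tri(t,T(135,215,200),s,S(160,375)))
print("B corners",plane(t,*T(65,160,395),.05),plane(t,*T(172,100,395),.05),plane(t,*T(235,215,395),.05),plane(t,*T(110,248,395),.05))
for y in range(60,120,4): print(y,round(plane(t,320,y,0.58)[0],3),end="; ")
E
```

```text
A front [0.4079 0.2206 0.05  ] [0.3078 0.2879 0.05  ]
A side front [0.3085 0.2772 0.05  ]
A side front [0.411  0.2109 0.05  ]
A side bottom [0.3099 0.2855 0.    ]
A side bottom [0.4035 0.2181 0.    ]
A rim R (array([0.447 , 0.2768, 0.1462]), np.float64(0.008348038414567832))
A lip R (array([0.4421, 0.2574, 0.125 ]), np.float64(0.019320795316048592))
A lip L (array([0.3572, 0.3223, 0.1155]), np.float64(0.032354415363048755))
B corners [ 0.3988 -0.1748  0.05  ] [ 0.4446 -0.2529  0.05  ] [ 0.3617 -0.2971  0.05  ] [ 0.3357 -0.2069  0.05  ]
60 0.705; 64 0.697; 68 0.689; 72 0.682; 76 0.674; 80 0.666; 84 0.658; 88 0.65; 92 0.643; 96 0.635; 100 0.627; 104 0.62; 108 0.612; 112 0.604; 116 0.597;
```

```bash
cat > plan.py <<'E'
import numpy as np,sys,json
from scipy.spatial.transform import Rotation as R
def rot(yaw): # tool y heading deg, z down
    a=np.radians(yaw); y=np.array([np.cos(a),np.sin(a),0]); z=np.array([0,0,-1.]); return np.c_[np.cross(y,z),y,z]
def plan(w,R0=None):
    for i,(a,b) in enumerate(zip(w,w[1:])):
        A=R0 if (i==0 and R0 is not None) else rot(a[3]); d=np.array(b[:3])-a[:3]
        print(np.round(A.T@d*1000,0), "turn",np.round(R.from_matrix(A.T@rot(b[3])).as_rotvec(degrees=True),1))
E
python3 -c "
from plan import *
plan([(.276,-.56,.247,-63.8),(.36,-.40,.30,-30),(.42,-.22,.30,3),(.46,-.03,.30,36),(.47,.16,.30,56),(.468,.34,.28,56),(.459,.403,.22,56)])"
```

```text
[ 146. -106.  -53.] turn [  0.    0.  -33.8]
[186. -38.   0.] turn [  0.   0. -33.]
[188.  50.   0.] turn [  0.   0. -33.]
[148. 120.   0.] turn [  0.   0. -20.]
[102. 148.  20.] turn [0. 0. 0.]
[43. 47. 60.] turn [0. 0. 0.]
```

```bash

python3 -m crank '[30,-20,-10,0,0,-7,255,60,-42,-21,0,0,-14,255,90,-64,-32,0,0,-20,255,120,-85,-42,0,0,-27,255,146,-106,-53,0,0,-34,255]' 10
python3 -m crank '[37,-8,0,0,0,-7,255,74,-15,0,0,0,-14,255,111,-23,0,0,0,-20,255,148,-30,0,0,0,-27,255,186,-38,0,0,0,-33,255]'
python3 -m crank '[37,10,0,0,0,-7,255,75,20,0,0,0,-14,255,112,30,0,0,0,-20,255,150,40,0,0,0,-27,255,188,50,0,0,0,-33,255]'
python3 -m crank '[30,24,0,0,0,-4,255,60,48,0,0,0,-8,255,90,72,0,0,0,-12,255,120,96,0,0,0,-16,255,148,120,0,0,0,-20,255]'
python3 -m crank '[20,30,4,0,0,0,255,40,60,8,0,0,0,255,60,90,12,0,0,0,255,80,120,16,0,0,0,255,102,148,20,0,0,0,255]'
python3 - <<'E'
from rig import robot
import cv2,numpy as np
f=lambda im:cv2.resize(im,(400,300),interpolation=cv2.INTER_CUBIC)
C={}
for n in("side","top"):
    c=robot.camera(n); cv2.imwrite(f"pics/{n}1.png",c["pixels"][...,::-1]); np.savez(f"pics/{n}1.npz",**c); C[n]=c["pixels"][...,::-1]
t,s=C["top"],C["side"]
cv2.imwrite("pics/crop1.png",np.vstack([np.hstack([f(t[220:295,200:300]),f(t[220:295,395:495])]),np.hstack([f(s[190:265,230:330]),f(s[290:365,300:400])])]))
o=robot.get_obs();print(o["time"],o["position"],o["tool_rot"],o["grip_width"],o["ft_force"])
E
```

```text
time: 0.52
position: [0.3609, -0.3988, 0.3003]
tool_rot: [0.864, 0.504, 0.0, -0.001]
ft_force: [0.2, -0.5, -0.8]
grip_width: 0.062
grip_force: 0.0
time: 0.93
position: [0.4198, -0.2189, 0.3004]
tool_rot: [0.685, 0.729, 0.0, -0.0]
ft_force: [1.2, -0.4, 0.4]
grip_width: 0.0284
grip_force: 0.0
time: 1.35
position: [0.4588, -0.0282, 0.3004]
tool_rot: [0.45, 0.893, -0.0, -0.0]
ft_force: [0.2, -1.6, -0.4]
grip_width: 0.0018
grip_force: 0.0
time: 1.77
position: [0.4675, 0.1622, 0.3003]
tool_rot: [0.289, 0.957, -0.0, -0.0]
ft_force: [0.4, -0.6, -0.5]
grip_width: 0.0005
grip_force: 0.0
time: 2.18
position: [0.4657, 0.3417, 0.2799]
tool_rot: [0.29, 0.957, -0.0, -0.0]
ft_force: [0.2, 0.3, -0.5]
grip_width: 0.0006
grip_force: 0.0
2.2833 [0.46460411 0.34427117 0.27931008] [ 2.87900445e-01  9.57659796e-01  5.62997142e-04 -8.56021320e-04] 0.0005838595368212328 [ 0.70533009 -0.49101184  0.29796073]
```

View pics/crop1.png

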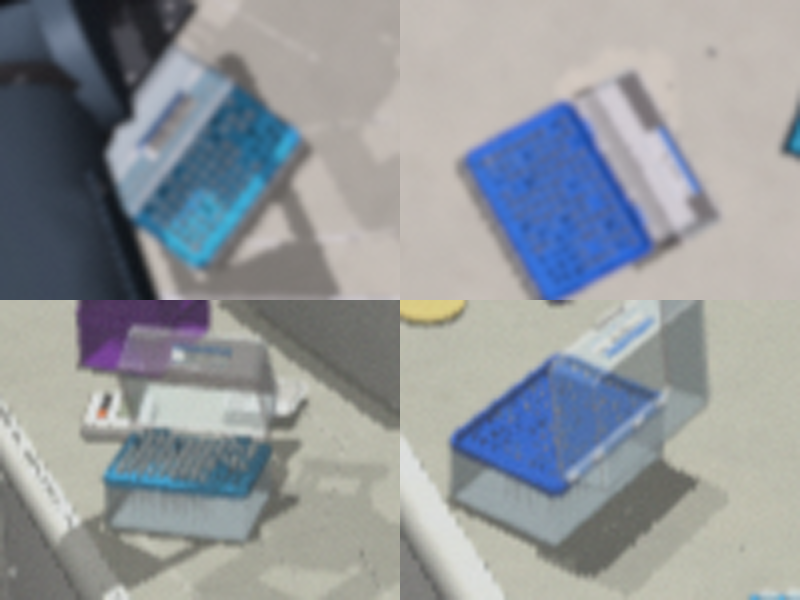

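Both boxes are now clear. B's hinge edge is the one nearer the side camera, at crop (555,490)–(660,405), and its lid stands about upright. I need one larger crop to get the lid corners.

```bash
python3 - <<'E'
import cv2,numpy as np
s=cv2.imread("pics/side1.png");t0=cv2.imread("pics/top0.png");t1=cv2.imread("pics/top1.png")
f=lambda im:cv2.resize(im,(400,480),interpolation=cv2.INTER_CUBIC)
# scale 8 tops (50x60), side B scale 4 (100x120)
cv2.imwrite("pics/crop2.png",np.hstack([f(s[250:370,300:400]),f(t0[230:290,210:260])]))
E
```

```text
(no output)
```

View pics/crop2.png

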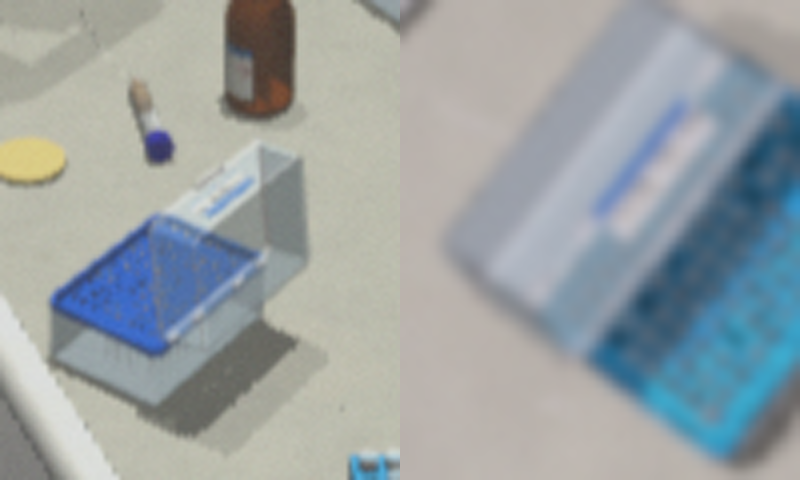

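```bash
python3 - <<'E'
from h import *
np.set_printoptions(precision=1,suppress=True)
t,s=load("pics/top1.npz"),load("pics/side1.npz")
T4=lambda x,y,c0:(c0+x/4,220+y/4)
# base frames from top & side corners at z=.05
TB=[plane(t,*T4(x-400,y,395),.05) for x,y in[(465,160),(570,102),(655,245),(545,300)]] # FL(+y),BL(+y),B(-y),F(-y)
SB=[plane(s,300+x/4,290+(y-300)/4,.05) for x,y in[(552,360),(665,403),(555,492),(450,442)]]
for P in(TB,SB):
    P=np.array(P);d=P[1]-P[0]+P[2]-P[3];w=P[0]-P[3]+P[1]-P[2]
    print("B",P.mean(0)*1000,np.degrees(np.arctan2(d[1],d[0])),np.degrees(np.arctan2(w[1],w[0]))-90,np.linalg.norm(d)*500,np.linalg.norm(w)*500)
def sec(c,p,o,yaw,yl):
    a=np.radians(yaw);x=np.array([np.cos(a),np.sin(a),0]);y=np.array([-x[1],x[0],0]);o=np.array([*o,0])
    C,d=ray(c,*p);k=(yl-(C-o)@y)/(d@y);P=C+k*d-o;return np.array([P@x,P[2]])*1000
oB=(np.mean(TB,0)+np.mean(SB,0))[:2]/2
for nm,p in dict(lipR=(258,145),rimR=(302,155),topback=(307,265),hinge=(265,258)).items(): print("B",nm,sec(s,(300+p[0]/4,250+p[1]/4),oB,-61,.062))
print("B lipL",sec(s,(300+150/4,250+222/4),oB,-61,-.062))
oA=(.382,.287)
S=lambda x,y:(230+x/4,190+(y-300)/4)
for nm,p in dict(rim=(268,345),lip=(275,378),hinge=(277,437)).items(): print("A-",nm,sec(s,S(*p),oA,56.2,-.062))
for nm,p in dict(rim=(130,327),lip=(120,360),hinge=(125,430)).items(): print("A+",nm,sec(s,S(*p),oA,56.2,.062))
for nm,p in dict(tb=(450,245),rim=(500,285),lip=(580,355)).items(): print("A+top",nm,sec(t,(210+(p[0]-400)/8,230+p[1]/8),oA,56.2,.062))
for nm,p in dict(tb=(640,0),rim=(690,30),lip=(775,88)).items(): print("A-top",nm,sec(t,(210+(p[0]-400)/8,230+p[1]/8),oA,56.2,-.062))
# triangulated (top+side)
def boxf(P): 
    a=np.radians(56.2);x=np.array([np.cos(a),np.sin(a)]);v=P[:2]-oA;return v@x*1000,(v[1]*x[0]-v[0]*x[1])*1000,P[2]*1000
for nm,a,b in [("rim-",(690,30),(268,345)),("lip-",(775,88),(275,378)),("rim+",(500,285),(130,327)),("lip+",(580,355),(120,360))]:
    P,g=tri(t,(210+(a[0]-400)/8,230+a[1]/8),s,S(*b));print(nm,np.array(boxf(P)),g)
E
```

```text
B [ 370.3 -242.2   50. ] -61.202644862409485 -60.09771136241439 88.9782727622475 116.83828753863914
B [ 603.3 -354.3   50. ] -61.74860789176441 -65.7775019970735 78.8026594173102 123.73751329780842
B lipR [-118.6   71.7]
B rimR [-82.8  78.1]
B topback [-74.1  -9.9]
B hinge [-108.9  -19.6]
B lipL [-118.9   76.3]
A- rim [ 46.2 138.6]
A- lip [68.3 97.6]
A- hinge [70.4 40.3]
A+ rim [ 63.8 136.7]
A+ lip [ 30.7 121.3]
A+ hinge [33.  54.3]
A+top tb [106.9 -13. ]
A+top rim [76.7  7.6]
A+top lip [23. 68.]
A-top tb [ 151.4 -191.8]
A-top rim [ 110.1 -130. ]
A-top lip [  61.1 -106.6]
rim- [ 45.1 -57.8 138.1] 0.008717970221409337
lip- [ 14.3 -64.5 122.2] 0.02036663455370641
rim+ [ 41.9  54.4 147.2] 0.0013313333056129157
lip+ [  9.6  56.8 131.5] 0.002818748620737945
```

```bash
python3 - <<'E'
from h import *
np.set_printoptions(precision=1,suppress=True)
t,s=load("pics/top1.npz"),load("pics/side1.npz")
SB=np.array([plane(s,300+(x-400)/4,290+(y-300)/4,.05) for x,y in[(552,360),(665,403),(555,492),(450,442)]])
P=SB;d=P[1]-P[0]+P[2]-P[3];w=P[0]-P[3]+P[1]-P[2]
print("B",P.mean(0)*1000,np.degrees(np.arctan2(d[1],d[0])),np.degrees(np.arctan2(w[1],w[0]))-90,np.linalg.norm(d)*500,np.linalg.norm(w)*500)
oB=(P.mean(0)[:2]+np.array([.3703,-.2422]))/2
def sec(c,p,o,yaw,yl):
    a=np.radians(yaw);x=np.array([np.cos(a),np.sin(a),0]);y=np.array([-x[1],x[0],0]);o=np.array([*o,0])
    C,d=ray(c,*p);k=(yl-(C-o)@y)/(d@y);P=C+k*d-o;return np.array([P@x,P[2]])*1000
for nm,p in dict(lipR=(258,145),rimR=(302,155),topback=(307,265),hinge=(265,258)).items(): print("B",nm,sec(s,(300+p[0]/4,250+p[1]/4),oB,-61,.062))
T4=lambda x,y,c0:(c0+x/4,220+y/4)
for nm,p in dict(lip=(575,100),rim=(632,72)).items(): print("B top",nm,plane(t,*T4(p[0]-400,p[1],395),.138)*1000)
for nm,a,b in [("lip+",(575,100),(258,145)),("rim+",(632,72),(302,155)),]:
    Q,g=tri(t,T4(a[0]-400,a[1],395),s,(300+b[0]/4,250+b[1]/4)); v=Q[:2]-oB;r=np.radians(-61);print(nm,v@[np.cos(r),np.sin(r)]*1000,v@[-np.sin(r),np.cos(r)]*1000,Q[2]*1000,g)
E
```

```text
B [ 366.4 -253.6   50. ] -58.54846887744447 -60.79106032337897 84.98077027252154 115.12542453527566
B lipR [ 34.6 133.9]
B rimR [ 67.9 139.9]
B topback [75.9 58.1]
B hinge [43.5 49.1]
B top lip [ 431.7 -233.   138. ]
B top rim [ 451.8 -272.   138. ]
lip+ 25.416545556559758 66.28510986386004 126.5158738574793 0.011032192691087982
rim+ 64.07102403815533 63.14583255201034 136.9402176956484 0.0054711787760048465
```

A looks like the lower box (lid at about 64°) and B has its lid at about 80°. I'll lower the fingertips behind A's lid.

```bash

python3 -m crank '[20,0,10,0,0,0,255,40,0,40,0,0,0,255,40,0,70,0,0,0,255,40,0,100,0,0,0,255,40,0,130,0,0,0,255]'
python3 -m crank '[0,0,0,0,0,0,255,0,0,0,0,0,0,255,0,0,0,0,0,0,255,0,0,0,0,0,0,255,0,0,0,0,0,0,255]'
cat > st.py <<'E'
from rig import robot
import numpy as np,sys
np.set_printoptions(precision=1,suppress=True)
B={"A":((.382,.287),56.2),"B":((.367,-.246),-60.5)}
o,y=B[sys.argv[1]];s=robot.get_obs();r=np.radians(y);v=s["position"][:2]-o
print("t",s["time"],"box x,y,tip z",v@[np.cos(r),np.sin(r)]*1000,v@[-np.sin(r),np.cos(r)]*1000,(s["position"][2]-robot.nose_length)*1000,s["ft_force"])
E
python3 st.py A
```

```text
time: 2.7
position: [0.4322, 0.3615, 0.1496]
tool_rot: [0.29, 0.957, -0.0, 0.0]
ft_force: [-0.9, 0.2, -0.2]
grip_width: 0.0006
grip_force: 0.0
time: 3.12
position: [0.4339, 0.3626, 0.1526]
tool_rot: [0.291, 0.957, 0.001, 0.001]
ft_force: [0.3, -0.1, 0.5]
grip_width: 0.0002
grip_force: 0.0
t 3.1167 box x,y,tip z 91.67441243797843 -1.1101787093407365 127.63360736931864 [ 0.3 -0.1  0.5]
```

```bash

python3 -m crank '[0,-8,1,0,0,0,255,0,-16,2,0,0,0,255,0,-24,3,0,0,0,255,0,-31,4,0,0,0,255,0,-38,5,0,0,0,255]' | grep force
python3 -m crank '[0,-4,0,0,0,0,255,0,-8,0,0,0,0,255,0,-11,1,0,0,0,255,0,-14,1,0,0,0,255,0,-17,2,0,0,0,255]'| grep force
python3 -m crank '[0,-4,1,0,0,0,255,0,-8,2,0,0,0,255,0,-11,2,0,0,0,255,0,-15,3,0,0,0,255,0,-18,4,0,0,0,255]'| grep force
python3 st.py A
python3 - <<'E'
from rig import robot
import cv2,numpy as np
C={n:robot.camera(n)["pixels"][...,::-1] for n in("side","top")}
f=lambda im:cv2.resize(im,(400,400),interpolation=cv2.INTER_CUBIC)
cv2.imwrite("pics/c3.png",np.hstack([f(C["side"][150:270,210:330]),f(C["top"][200:320,190:310])]))
E
```

```text
ft_force: [-1.2, 0.9, 3.6]
grip_force: 1.8
ft_force: [0.1, -0.3, 0.6]
grip_force: 0.3
ft_force: [1.8, 0.3, 1.1]
grip_force: 0.2
t 4.3667 box x,y,tip z 17.09267910817147 -0.27868375712306626 114.44788461746109 [1.8 0.3 1.1]
```

View pics/c3.png

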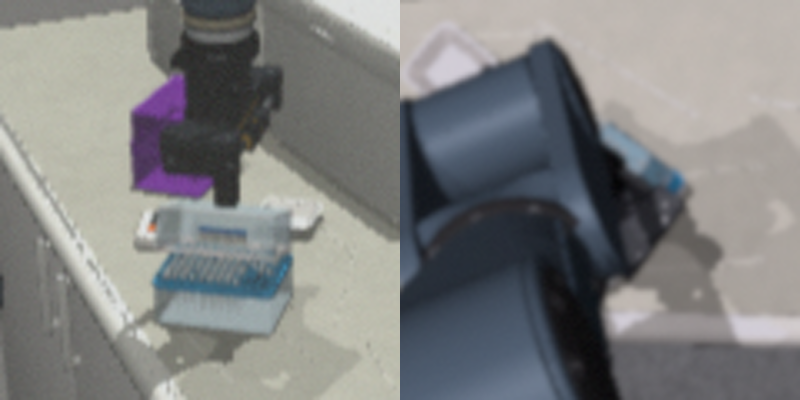

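The lid is coming down with the tip behind it (side crop 225,200), and the box has not moved. I'll continue along the arc.

```bash

python3 -m crank '[0,-3,1,0,0,0,255,0,-6,3,0,0,0,255,0,-9,4,0,0,0,255,0,-12,6,0,0,0,255,0,-14,7,0,0,0,255]' | grep ft_force
python3 -m crank '[0,-2,2,0,0,0,255,0,-5,4,0,0,0,255,0,-7,6,0,0,0,255,0,-10,8,0,0,0,255,0,-12,10,0,0,0,255]'| grep ft_force
python3 -m crank '[0,-2,1,0,0,0,255,0,-5,2,0,0,0,255,0,-8,3,0,0,0,255,0,-11,4,0,0,0,255,0,-14,4,0,0,0,255]'| grep ft_force
python3 st.py A
```

```text
ft_force: [-1.1, -0.1, 0.9]
ft_force: [0.4, 0.1, 0.2]
ft_force: [-3.6, 11.6, 24.1]
t 5.7167 box x,y,tip z -17.905636074599204 -0.8572006772602713 96.34642315281894 [-3.6 11.6 24.1]
```

That's contact at 24 N with the tip at z≈96 mm, so A is the 95 mm tall box and it is shut. I'll lift straight up and look.

```bash

python3 -m crank '[0,0,-4,0,0,0,255,0,0,-15,0,0,0,255,0,0,-50,0,0,0,255,0,0,-90,0,0,0,255,0,0,-130,0,0,0,255]' | grep -A9 time
python3 -m crank '[-30,-30,-10,0,0,0,255,-60,-60,-20,0,0,0,255,-90,-90,-30,0,0,0,255,-110,-110,-40,0,0,0,255,-110,-110,-45,0,0,0,255]'
python3 - <<'E'
from rig import robot
import cv2,numpy as np
C={}
for n in("side","top"):
    c=robot.camera(n); np.savez(f"pics/{n}4.npz",**c); C[n]=c["pixels"][...,::-1]; cv2.imwrite(f"pics/{n}4.png",C[n])
f=lambda im:cv2.resize(im,(400,300),interpolation=cv2.INTER_CUBIC)
cv2.imwrite("pics/c4.png",np.vstack([np.hstack([f(C["side"][190:265,230:330]),f(C["top"][220:295,200:300])]),np.hstack([f(C["side"]),f(C["top"])])]))
E
```

```text
time: 6.13
position: [0.3688, 0.2676, 0.2494]
tool_rot: [0.29, 0.957, -0.001, -0.001]
ft_force: [1.1, -0.3, 0.2]
grip_width: 0.0008
grip_force: 0.0
time: 6.55
position: [0.402, 0.1108, 0.2949]
tool_rot: [0.293, 0.956, -0.001, 0.002]
ft_force: [1.4, -0.6, -0.5]
grip_width: 0.0004
grip_force: 0.0
```

View pics/c4.png

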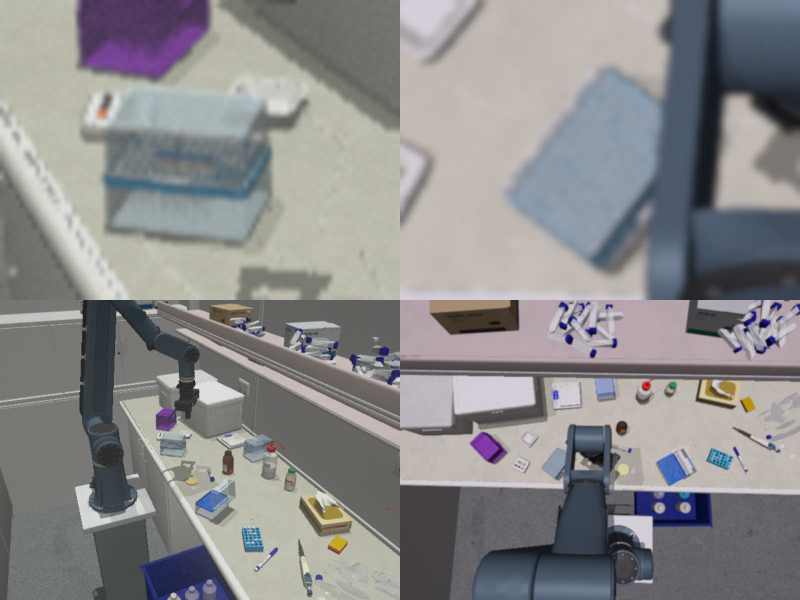

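A is shut and has not moved; the open box at right (side 215,500) is B. Next is the transfer to B.

```bash

python3 -c "
from plan import *
plan([(.401,.109,.295,56),(.43,.0,.295,22),(.43,-.12,.295,-12),(.43,-.24,.295,-46),(.421,-.342,.24,-60.5),(.421,-.342,.135,-60.5)])"
```

```text
[-85. -74.   0.] turn [ 0.  0. 34.]
[-111.  -45.    0.] turn [ 0.  0. 34.]
[-117.   25.    0.] turn [ 0.  0. 34.]
[-77.  67.  55.] turn [ 0.   0.  14.5]
[  0.   0. 105.] turn [0. 0. 0.]
```

```bash

python3 -m crank '[-17,-15,0,0,0,7,255,-34,-30,0,0,0,14,255,-51,-45,0,0,0,20,255,-68,-60,0,0,0,27,255,-85,-74,0,0,0,34,255]' | grep pos
python3 -m crank '[-22,-9,0,0,0,7,255,-44,-18,0,0,0,14,255,-66,-27,0,0,0,20,255,-88,-36,0,0,0,27,255,-111,-45,0,0,0,34,255]' | grep pos
python3 -m crank '[-23,5,0,0,0,7,255,-46,10,0,0,0,14,255,-70,15,0,0,0,20,255,-94,20,0,0,0,27,255,-117,25,0,0,0,34,255]' | grep pos
python3 -m crank '[-20,17,0,0,0,4,255,-40,35,0,0,0,8,255,-60,52,10,0,0,12,255,-77,67,30,0,0,14.5,255,-77,67,55,0,0,14.5,255]'
python3 -m crank '[0,0,0,0,0,0,255,0,0,0,0,0,0,255,0,0,0,0,0,0,255,0,0,0,0,0,0,255,0,0,0,0,0,0,255]' | grep -A2 time
python3 st.py B
```

```text
position: [0.4289, 0.0076, 0.2927]
position: [0.4295, -0.1119, 0.2926]
position: [0.4308, -0.2317, 0.2925]
time: 8.32
position: [0.4242, -0.3382, 0.2386]
tool_rot: [0.967, 0.255, 0.001, 0.003]
ft_force: [0.8, -0.6, -0.4]
grip_width: 0.0004
grip_force: 0.0
time: 8.73
position: [0.423, -0.3339, 0.2399]
tool_rot: [0.966, 0.257, 0.001, 0.001]
t 8.7333 box x,y,tip z 104.065099208803 5.4728320613006805 214.90323912117674 [0.1 0.2 0.6]
```

```bash

python3 -m crank '[-2,4,20,0,0,0,255,-5,8,50,0,0,0,255,-5,8,80,0,0,0,255,-5,8,98,0,0,0,255,-5,8,103,0,0,0,255]' | grep ft
python3 -m crank '[0,-6,0,0,0,0,255,0,-12,-1,0,0,0,255,0,-18,-2,0,0,0,255,0,-24,-3,0,0,0,255,0,-30,-4,0,0,0,255]' | grep ft
python3 st.py B
python3 -m crank '[0,-4,-1,0,0,0,255,0,-8,-3,0,0,0,255,0,-12,-4,0,0,0,255,0,-16,-5,0,0,0,255,0,-20,-6,0,0,0,255]' | grep ft
python3 -m crank '[0,-4,0,0,0,0,255,0,-8,0,0,0,0,255,0,-12,0,0,0,0,255,0,-16,1,0,0,0,255,0,-19,1,0,0,0,255]' | grep ft
python3 -m crank '[0,-4,1,0,0,0,255,0,-8,2,0,0,0,255,0,-12,2,0,0,0,255,0,-16,3,0,0,0,255,0,-21,4,0,0,0,255]' | grep ft
python3 st.py B
python3 - <<'E'
from rig import robot
import cv2,numpy as np
C={n:robot.camera(n)["pixels"][...,::-1] for n in("side","top")}
f=lambda im:cv2.resize(im,(400,400),interpolation=cv2.INTER_CUBIC)
cv2.imwrite("pics/c5.png",np.hstack([f(C["side"][260:380,290:410]),f(C["top"][200:320,380:500])]))
E
```

```text
ft_force: [-0.7, 0.9, -0.6]
ft_force: [-0.0, 0.1, -0.4]
t 9.5667 box x,y,tip z 81.80254000640012 -0.3783480478443781 115.9495050727678 [-0.   0.1 -0.4]
ft_force: [1.8, -0.8, 1.4]
ft_force: [0.9, -0.6, 0.2]
ft_force: [0.7, -0.3, 0.3]
t 10.8167 box x,y,tip z 21.783522035852663 -0.8350393620810738 115.39063359921953 [ 0.7 -0.3  0.3]
```

View pics/c5.png

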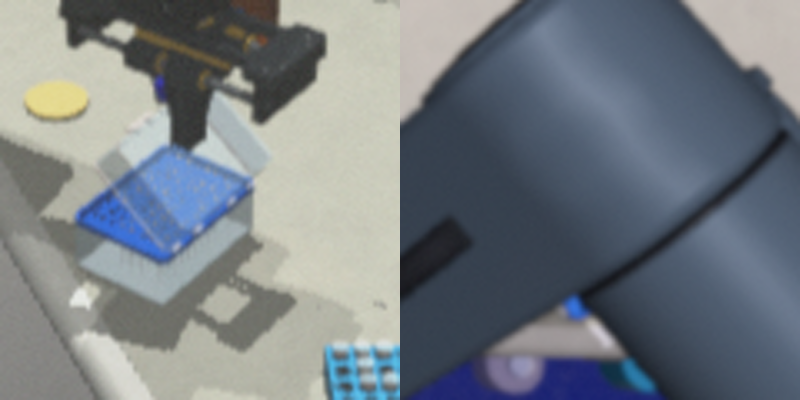

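The lid is half down under the fingertips (side crop 190,140), and the box has not moved. Continuing.

```bash

python3 -m crank '[0,-4,2,0,0,0,255,0,-8,4,0,0,0,255,0,-11,5,0,0,0,255,0,-14,7,0,0,0,255,0,-17,8,0,0,0,255]' | grep ft
python3 -m crank '[0,-3,2,0,0,0,255,0,-6,4,0,0,0,255,0,-9,6,0,0,0,255,0,-12,8,0,0,0,255,0,-14,10,0,0,0,255]' | grep ft
python3 -m crank '[0,-2,2,0,0,0,255,0,-4,4,0,0,0,255,0,-6,6,0,0,0,255,0,-8,8,0,0,0,255,0,-10,9,0,0,0,255]' | grep ft
python3 st.py B
```

```text
ft_force: [1.1, 1.1, 0.4]
ft_force: [-0.3, -0.2, 0.7]
ft_force: [-0.2, -1.4, 0.3]
t 12.1667 box x,y,tip z -19.272552267720712 -1.0325862541139619 88.25512507857688 [-0.2 -1.4  0.3]
```

Now straight down in small steps.

```bash

python3 -m crank '[0,0,1,0,0,0,255,0,0,2,0,0,0,255,0,0,2,0,0,0,255,0,0,3,0,0,0,255,0,0,3,0,0,0,255]' | grep ft
python3 -m crank '[0,0,0.5,0,0,0,255,0,0,1,0,0,0,255,0,0,1,0,0,0,255,0,0,1.5,0,0,0,255,0,0,1.5,0,0,0,255]' | grep ft
python3 st.py B
```

```text
ft_force: [0.1, 0.2, -0.2]
ft_force: [-1.6, 2.1, 14.3]
t 13.0 box x,y,tip z -18.8613959491408 -0.9558078764129121 85.20838927741787 [-1.6  2.1 14.3]
```

```bash

python3 -m crank '[0,0,0.5,0,0,0,255,0,0,0.5,0,0,0,255,0,0,0.5,0,0,0,255,0,0,0.5,0,0,0,255,0,0,0.5,0,0,0,255]' | grep ft
python3 -m crank '[0,0,-4,0,0,0,255,0,0,-15,0,0,0,255,0,0,-50,0,0,0,255,0,0,-90,0,0,0,255,0,0,-130,0,0,0,255]' | grep -A1 time
python3 -m crank '[-20,30,-10,0,0,0,255,-40,60,-20,0,0,0,255,-60,90,-30,0,0,0,255,-80,120,-40,0,0,0,255,-100,150,-50,0,0,0,255]' | grep -A1 time
python3 -m crank '[-10,30,0,0,0,0,255,-20,60,0,0,0,0,255,-30,90,0,0,0,0,255,-40,120,0,0,0,0,255,-40,120,0,0,0,0,255]' | grep -A1 time
python3 - <<'E'
from rig import robot
import cv2,numpy as np
C={n:robot.camera(n)["pixels"][...,::-1] for n in("side","top")}
f=lambda im:cv2.resize(im,(400,300),interpolation=cv2.INTER_CUBIC)
cv2.imwrite("pics/c6.png",np.vstack([np.hstack([f(C["side"][275:365,295:415]),f(C["top"][220:310,390:510])]),np.hstack([f(C["side"]),f(C["top"])])]))
E
```

```text
ft_force: [-2.2, 2.1, 18.3]
time: 13.83
position: [0.3562, -0.2294, 0.2395]
time: 14.25
position: [0.3439, -0.4112, 0.2892]
time: 14.67
position: [0.3693, -0.54, 0.2878]
```

View pics/c6.png

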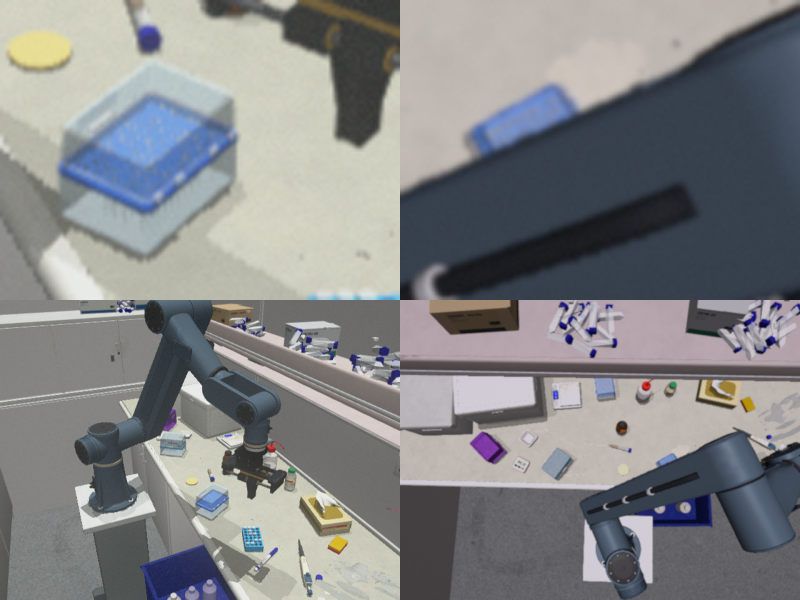

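Both lids are shut: B appears closed at side crop (150,160) and A at the lower left (172,443). The arm is touching nothing.

```bash
python3 -c "
from rig import robot
print(robot.hand_in())"
```

```text
the job is handed in; nothing more can be done
None
```

Both pipette tip box lids are pushed fully shut, with no visible movement of the boxes or other items in the last pictures, and the job was handed in at about 15 s; no verdict came back.

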